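# Feed the vial sled along the guide rail into the lead counting shield

## Task

Load the vial for counting: take the white push stick by its upright handle, put its round nose into the slot at the back of the metal sled, bring the sled against the fence and feed it along the fence, lightly pressed on it, into the lead shield until it rests on the detector and the spring plunger has dropped into its notch. Fence and detector are delicate and set by hand, so go by feel: never press the sled on them or on the lead with more than about 12 N, never touch the sled or vial with the gripper, and leave the things lying about in place. Then draw the stick out of the shield and set it down on its foot.

Things in the scene. Friction and masses are not known exactly. Their poses are not given: they have to be found in the camera images.
- shield: fixed counting shield on a dark steel plate: a low house of grey lead bricks with a tunnel, and before it an aluminium fence. Origin: on the bench top, in the tunnel's mouth, at its fence-side wall. x = feed direction, into the tunnel; y = across, towards the fence; z up. Plate: 8 mm thick (the sled runs on its top, z 0.008), x -0.203 to 0.176, y -0.092 to 0.050. All rigid.
- fence: the fence bar's mount, pose = that of the shield. The bar itself (10 mm thick, top z = 0.028, black clamp knob behind its outer end, to z 0.029) runs from x = -0.189 to -0.001. It swings about the mouth (x 0, y 0) and is clamped by hand, rigidly, up to 0.04 rad to either side of the shield's x axis; its real line is not measured: its face is at y = a * x, a unknown, found by feel
- house: the lead house, pose = that of the shield: x 0 to 0.164, y -0.089 to 0.045, top z 0.084, clamp ring and detector behind, to x 0.245. Tunnel 54 mm wide (y -0.054 to 0), roof underside z 0.062, end wall beyond the detector. The wall y = 0 has an aluminium guide that carries on the fence's line; the other edge of the mouth is square. The sled has 4 mm to spare in width: out of line it catches on the mouth
- detector: mount of the detector, pose = that of the shield. The detector tube ends in a flat ring (40 mm across, the stop) in the tunnel, and carries the plunger. It is clamped by hand, rigidly: the stop's face lies anywhere from x = 0.103 to 0.127, not measured, under the roof, found by feel. With sled and stick in contact, each mm of over-travel costs some 4 N or more
- plunger (a joint): spring plunger in the tunnel wall away from the fence, 30 mm before the stop (moves with the detector), knob outside. In m: 0 = nose out, 4 mm into the sled's path; 0.004 = pushed back by its flank. A 30 degree ramp lets the sled push it aside (1.5 to 2.7 N sideways, 3 to 6 N more push from 40 mm before home on); it springs into the sled's notch in the last 1 mm before the stop: the push drops, then rises
- sled: loose aluminium sled, 84 (x) x 50 (y) x 24 mm high, 0.3 to 0.6 kg. Origin: centre of its underside. x = forwards, y = towards the fence. Starts on the plate before the mouth, up to 22 mm off the fence, up to 4 degrees out of line. In its back is a slot, open at back, top and bottom, 16 mm wide, 12 mm deep, centred at y = -0.011 (away from the fence). Notch for the plunger in its outer flank (y = -0.025)
- sled_front (a point): point on the sled's fence-side face at its front corner, sled frame (0.042, 0.025, 0.012)
- sled_rear (a point): point on the sled's fence-side face at its rear corner, sled frame (-0.042, 0.025, 0.012)
- sled_slot (a point): centre of the floor of the slot in the sled's back, sled frame (-0.030, -0.011, 0.012); the stick's nose pushes here. Sliding the sled takes 2 to 5 N; as the slot lies off-centre, a steady forward push turns the sled's front towards the fence until it lies flat
- vial: small vial with cap, 12 mm across and 33 mm high, standing loose in the sled's 16 mm deep bore; origin at the centre of its bottom, z up along it
- stick: white plastic push stick, 0.12 kg, standing on its foot on the bench beyond the fence. Origin: underside, below the handle's middle; x = towards the nose, z up. Handle: upright block, rounded top, 45 (x) x 16 (y) mm, up to z = 0.077, gripped firmly from above across its 16 mm. Foot 62 (x) x 30 (y) x 8 mm. Bar 9 mm wide, 14 mm high, along the underside from handle to nose
- stick_nose (a point): foremost point of the stick's round nose (upright cylinder 11 mm across, z 0 to 0.016), stick frame (0.130, 0, 0.008)
- bottle: amber bottle with white cap, 57 mm across, 98 mm high, bystander; origin at the centre of its underside
- fittings: small box with clear lid, 52 x 67 x 20 mm, bystander; origin at the centre of its underside
- forceps: steel forceps, 128 mm long, lying, bystander; origin at the centre of its underside
- marker: marker pen, 136 mm long, lying, bystander; origin at the centre of its underside

How it is judged:
By the outcome, as a careful person would: the job done as asked, in the order asked, and still so for the second after the job is handed in, with the robot touching nothing.
It also fails if it takes over 72 s, if anything falls off the work surface, if the arm or the gripper's body presses on something with over 40 N, if the wrist force passes 120 N, or if a joint passes its speed limit or range.

## Robot

A 7-joint arm with a two-finger parallel gripper is mounted at the origin on a cart in front of the work surface, level with it; the furniture and walls round the work are solid. World frame = base frame: x ahead of the robot, y to its left, z up, the work surface at z = 0. Lengths are in m, angles in rad, forces in N, time in s.
With the tool pointing down it reaches from about 0.4 to 0.85 m from the base axis. Payload 10.4 kg.
Tool frame: the origin (TCP) lies between the finger pads; the fingertips stand ahead of it and the grasp point (between the pads) lies 5 mm behind it (manip.tip_extent is the z of the fingertips in the tool frame, in m); z points along the fingers, y is the line along which they close (so a half turn about z gives the same grasp; the last joint's range is limited). The gripper opens to 85 mm and grips with 20 to 120 N. Pads are 22 mm wide; open, the fingers measure 114 mm over their backs; the gripper's body (76 mm by 85 mm) begins 54 mm behind the grasp point. The pads swing forward as they close: fully open they stand 13 mm farther back than shut.
Start: joints at [-1.127, 0.332, -0.065, 1.46, 0.022, 1.35, -0.088], TCP at [0.281, 0.558, 0.245] pointing down, gripper open.
Joint ranges: [-2.6, 2.6], [-0.5, 2.12], [-1.47, 1.34], [0.16, 2.42], [-1.27, 4.41], [0.06, 2.06], [-2.6, 2.6]. Speed limits (rad/s): [2.22, 2.22, 2.79, 2.79, 3.14, 3.14, 3.14].

## Interface

Orientations are given as a unit quaternion [x, y, z, w].
In Python, from workcell import status, viewer, manip gives the robot as it stands.
- The arm moves only by the tool play_rows, never from a script. Its argument "plan" is one flat list of numbers, 7 for each row, row after row: the turn, a rotation vector about the tool's x, y, z in degrees, then the shift along the tool's x, y, z in m, then the opening, from 0 (shut) to 1 (fully open). In form: [ax, ay, az, dx, dy, dz, grip, ax, ay, az, dx, dy, dz, grip, ...]. A call has 1 to 20 rows; each row is the pose to reach, as a shift and turn from the pose commanded when the call began, along the tool's axes at that moment; what a row does not reach only later rows make up. A row lasts 1/8 s, in which the tool goes at most 62.5 mm and 10.7 degrees, less where a joint would pass 70% of its speed; a pose out of reach is approached as far as the arm can. A call with a gripper value outside its range is refused whole. The fingers move at their own pace and stop on an object; "squeeze" is the grip in N (left out, the last holds). Time passes only in rows, so rows that repeat a pose let the fingers close. It gives the time, the measured TCP pose, the force, the opening and the grip force at its end, in the units of the state.
- status.get_obs(): the state, without advancing time (a new reading comes with each control period).
- viewer.camera(name): name is "side" or "top"; returns the picture (400x640x3 uint8, red, green, blue); there is no depth.
- viewer.camera_model(name): a dict with "fx", "fy", "cx", "cy" (pixels), "D" ([k1, k2, p1, p2, k3] as OpenCV has them; the pictures are not rectified), "R" (3x3) and "t" (3): a world point X has camera coordinates R X + t. Camera axes: x right, y down, z forward; pixel columns grow to the right and rows downward; lengths in m; the calibration is good to about 2 mm. A picture is of the moment at which its call begins. camera_model takes no time and is no camera call.
- manip.hand_in(): hands the job in; it is judged then, once.
The state is a dict: "clock": time; "joint_pos": joint angles; "joint_velocities": joint speeds; "tau": joint torques, N m; "position": TCP position; "ee_rot": TCP orientation; "ft_force": force on the tool from outside, world axes, zero at the start; "torque": the same for the moment, N m; "grip_width": opening from 0.0 (shut) to 1.0 (fully open); "grasp_force": force on a finger pad.
Only numpy, scipy, OpenCV 4.12 (cv2) and the standard library are available. Lean on these libraries where they do the work, as an engineer would, in place of code of your own. Each camera call takes 0.05 s, during which the arm holds its last target. There are 200 camera calls.

## Working session

There is one attempt and no reset: what is moved stays moved. The work goes in short steps, Python scripts to look and compute and a tool call to move; the robot and the scene stay as the last step left them, time stands still between calls to the robot, and variables do not carry over. Pictures are saved under pics/ and viewed, at most 10 in all, crops included, and the job is handed in when it is done.

Besides the shell and the picture viewer there is one more tool, called after "Request:" by a JSON object that holds its "op" and its "data". play_rows: Moves the arm, as the interface text tells. Its arguments: {"type":"object","properties":{"plan":{"type":"array","items":{"type":"number"}},"squeeze":{"type":"number"}},"required":["plan"]}

```bash
mkdir -p pics; python3 - <<'E'
from workcell import status, viewer, manip
import cv2,numpy as np
for n in("side","top"):
    im=viewer.camera(n); cv2.imwrite(f"pics/{n}0.png",cv2.resize(im[...,::-1],(800,500),interpolation=cv2.INTER_CUBIC)); cv2.imwrite(f"pics/raw_{n}0.png",im[...,::-1])
    m=viewer.camera_model(n); print(n,{k:np.round(v,3).tolist() for k,v in m.items()}, (-np.array(m["R"]).T@np.array(m["t"])).round(3))
o=status.get_obs(); print({k:np.round(v,3).tolist() for k,v in o.items()}); print(manip.tip_extent)
E
```

```text
side {'fx': 451.515, 'fy': 451.515, 'cx': 314.562, 'cy': 196.708, 'D': [-0.077, 0.0, 0.0, 0.0, 0.0], 'R': [[0.846, -0.533, -0.013], [-0.286, -0.433, -0.855], [0.45, 0.727, -0.518]], 't': [-0.543, 0.143, 1.005]} [ 0.049 -0.959  0.637]
top {'fx': 384.869, 'fy': 384.869, 'cx': 322.623, 'cy': 204.456, 'D': [0.02, 0.0, 0.0, 0.0, 0.0], 'R': [[0.023, -1.0, 0.015], [-0.988, -0.025, -0.153], [0.153, -0.011, -0.988]], 't': [-0.137, 0.54, 1.158]} [ 0.359 -0.11   1.229]
{'clock': 0.1, 'joint_pos': [-1.127, 0.333, -0.065, 1.461, 0.022, 1.35, -0.089], 'joint_velocities': [-0.002, -0.003, 0.001, -0.001, 0.001, 0.0, 0.001], 'tau': [0.001, -62.675, 0.049, -39.243, 0.016, 0.007, -0.0], 'position': [0.281, 0.558, 0.245], 'ee_rot': [0.231, 0.973, -0.001, -0.0], 'ft_force': [0.027, -0.119, 0.502], 'torque': [0.023, -0.01, 0.039], 'grasp_force': 0.0, 'grip_width': 1.0}
0.014
```

View pics/top0.png

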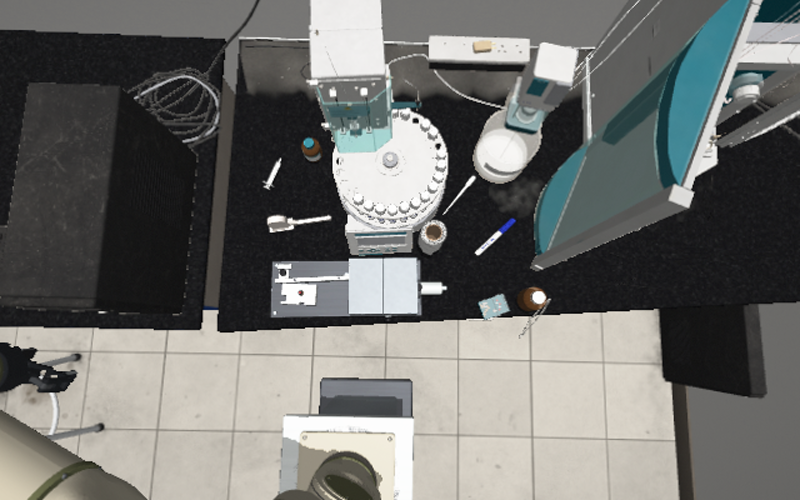

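View pics/side0.png

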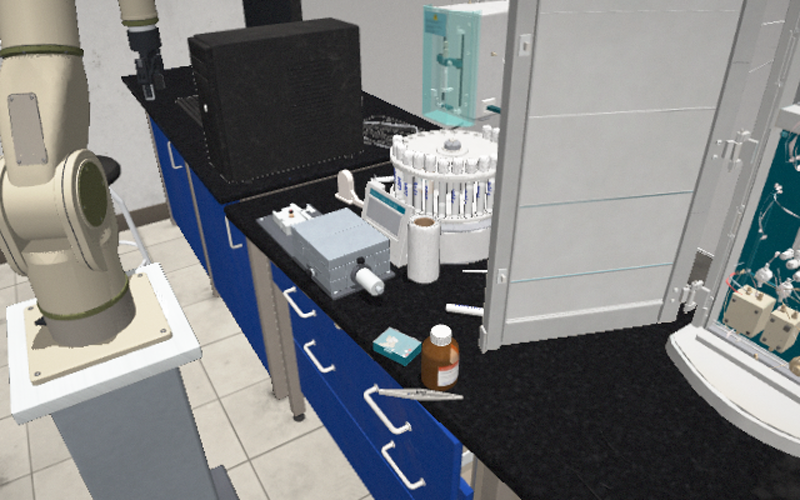

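View crop.

The top view shows the shield plate at (272–420, 260–318), the feed direction to the right (world −y), the sled at (298,293), and the stick at (270–330, 222) with its nose to the right. Next is an enlarged crop.

```bash
python3 - <<'E'
import cv2
im=cv2.imread("pics/raw_top0.png")[165:260,205:345]
cv2.imwrite("pics/c1.png",cv2.resize(im,None,fx=5.7,fy=5.7,interpolation=cv2.INTER_CUBIC))
E
```

```text
(no output)
```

View pics/c1.png

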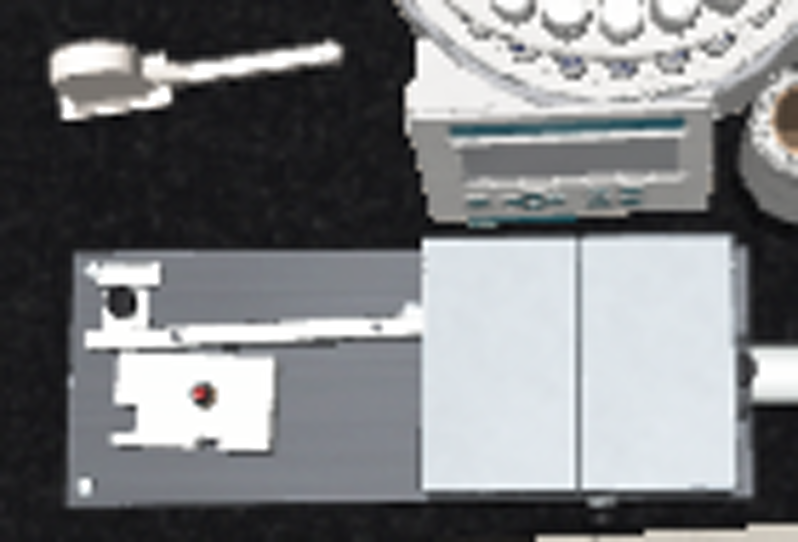

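The crop shows the plate's left corners at (75,252) and (67,506), and the house top corners at (422,238), (424,492), (733,235) and (735,491). The sled top runs from (117,352) to (270,452). The stick's foot edge runs from (62,118) to (172,98), and its nose is at (343,50).

```bash
cat > h.py <<'E'
import cv2,numpy as np
from scipy.optimize import least_squares
from workcell import status, viewer, manip
def proj(n,P):
    m=viewer.camera_model(n); K=np.array([[m["fx"],0,m["cx"]],[0,m["fy"],m["cy"]],[0,0,1.]])
    return cv2.projectPoints(np.array(P,float),cv2.Rodrigues(np.array(m["R"],float))[0],np.array(m["t"],float),K,np.array(m["D"],float))[0][:,0]
def tf(p,P):
    P=np.array(P,float);c,s=np.cos(p[2]),np.sin(p[2]);return np.c_[p[0]+c*P[:,0]-s*P[:,1],p[1]+s*P[:,0]+c*P[:,1],P[:,2]+(p[3] if len(p)>3 else 0)]
def inv(p,X):
    c,s=np.cos(p[2]),np.sin(p[2]);d=np.array(X)[:2]-p[:2];return np.array([c*d[0]+s*d[1],-s*d[0]+c*d[1]])
def fit(n,P,uv,g,z0=0):
    P=np.array(P,float)+[0,0,z0]
    r=least_squares(lambda p:(proj(n,tf(p,P))-uv).ravel(),g,loss='soft_l1');return r.x,(proj(n,tf(r.x,P))-uv)
def crop(px,s=5.7,o=(205,165)): return (np.array(px,float)+.5)/s-.5+np.array(o)
def st():
    o=status.get_obs();return o
E
python3 - <<'E'
from h import *
sh,r=fit("top",[[-.203,.05,.008],[-.203,-.092,.008],[0,.045,.084],[0,-.089,.084],[.164,.045,.084],[.164,-.089,.084]],crop([[75,252],[67,506],[422,238],[424,492],[733,235],[735,491]]),[.45,0,-1.57])
print(sh,r.round(1).tolist())
sl,r=fit("top",[[.042,.025,.024],[.042,-.025,.024],[-.042,.025,.024],[-.042,-.025,.024],[-.042,-.003,.024]],crop([[275,355],[270,452],[117,352],[110,447],[115,403]]),[.45,.1,-1.57],.008)
print(sl,r.round(1).tolist(),inv(sh,sl),sl[2]-sh[2])
sk,r=fit("top",[[.130,0,.016],[-.031,-.015,.008],[.031,-.015,.008],[-.0225,.0,.077]],crop([[343,48],[62,118],[172,100],[50,65]]),[.6,.1,-1.5])
print(sk,r.round(1).tolist(),inv(sh,sk),tf(sk,[[.13,0,0]]))
m=viewer.camera_model("top")
# fence face points z .028 in shield frame
f=lambda uv: least_squares(lambda q:(proj("top",tf(sh,[[q[0],q[1],.028]]))-uv).ravel(),[-.1,0]).x
for q in ([172,349],[300,342],[415,333]): print(f(crop([q])))
# side-view overlay check (raw side pixels *1.25)
print(proj("side",tf(sh,[[0,.045,.084],[0,-.089,.084],[.164,-.089,.084]]))*1.25, proj("side",tf(sk,[[0,0,.077]]))*1.25)
E
```

```text
[ 0.48334176  0.00640889 -1.53841614] [[-0.4, -0.2], [-0.4, 0.2], [0.3, -0.2], [-0.4, 0.2], [0.3, -0.0], [0.6, -0.1]]
[ 0.44292033  0.13450489 -1.57665365] [[-0.3, 0.4], [-0.4, -0.4], [0.3, 0.1], [0.4, -0.4], [0.0, 0.2]] [-0.12933748 -0.03625319] -0.038237512713992894
[ 0.6223921   0.19262463 -1.39288992] [[-0.0, -0.1], [0.4, 0.1], [0.4, 0.4], [-1.1, -0.4]] [-0.18161644  0.1450061 ] [[0.64539812 0.06467651 0.        ]]
[-0.14229961 -0.00741083]
[-0.07264152 -0.00416271]
[-0.00983691  0.00026636]
[[345.79989515 207.09855017]
 [288.52733223 224.80916185]
 [326.88411253 260.55964197]] [[344.41787035 171.17047935]]
```

```bash
cat >> h.py <<'E'
from scipy.spatial.transform import Rotation as Ro
def rows(targets,pos=None,q=None):
    """targets: (x,y,z,toolx_yaw_deg) -> turn(deg), shift in tool axes at present"""
    o=status.get_obs();pos=o["position"] if pos is None else pos;R0=Ro.from_quat(o["ee_rot"] if q is None else q)
    for x,y,z,a in targets:
        c,s=np.cos(np.radians(a)),np.sin(np.radians(a))
        R1=Ro.from_matrix(np.array([[c,s,0],[s,-c,0],[0,0,-1]]))
        print((R0.inv()*R1).as_rotvec(degrees=True).round(2),R0.inv().apply(np.array([x,y,z])-pos).round(4))
E
python3 - <<'E'
from h import *
a=np.degrees(-1.3929)+180
rows([(.33,.38,.24,130),(.38,.28,.24,115),(.622,.193,.18,a),(.622,.193,.10,a),(.622,.193,.042,a)])
E
```

```text
[-7.000e-02  2.000e-02  2.325e+01] [-0.1237 -0.1368  0.0048]
[-7.000e-02  3.000e-02  3.825e+01] [-0.2133 -0.2036  0.0049]
[-7.000e-02  4.000e-02  5.306e+01] [-0.4686 -0.1723  0.0648]
[-7.000e-02  4.000e-02  5.306e+01] [-0.4686 -0.1722  0.1448]
[-7.000e-02  4.000e-02  5.306e+01] [-0.4686 -0.1721  0.2028]
```

Request:
{"op": "play_rows", "data": {"plan": [0,0,8,-0.041,-0.046,0.002,0.5,0,0,16,-0.082,-0.091,0.003,0.45,0,0,23,-0.124,-0.137,0.005,0.45,0,0,31,-0.168,-0.17,0.005,0.45,0,0,38,-0.213,-0.204,0.005,0.45,0,0,41,-0.264,-0.197,0.015,0.45,0,0,44,-0.315,-0.191,0.03,0.45,0,0,47,-0.366,-0.185,0.04,0.45,0,0,50,-0.417,-0.178,0.055,0.45,0,0,53,-0.4686,-0.172,0.065,0.45,0,0,53,-0.4686,-0.172,0.105,0.45,0,0,53,-0.4686,-0.172,0.145,0.45,0,0,53,-0.4686,-0.172,0.145,0.45,0,0,53,-0.4686,-0.172,0.145,0.45], "squeeze": 60}}

```text
clock: 1.85
position: [0.623, 0.1939, 0.1019]
ee_rot: [0.641, 0.767, 0.001, 0.0]
ft_force: [-0.2, 0.4, 0.4]
grip_width: 0.452
grasp_force: 0.0
```

```bash
python3 - <<'E'
from h import *
o=st();print(o["position"],o["ee_rot"],o["grip_width"],o["ft_force"],o["joint_pos"])
a=viewer.camera("side")[110:190,215:325,::-1];b=viewer.camera("top")[140:240,185:295,::-1]
a=cv2.resize(a,(396,360),interpolation=3) if 0 else cv2.resize(a,(440,320),interpolation=cv2.INTER_CUBIC);b=cv2.resize(b,(352,320),interpolation=cv2.INTER_CUBIC)
cv2.imwrite("pics/g1.png",np.hstack([a,b]))
rows([(.622,.193,.042,100.2)])
E
```

```text
[0.62298696 0.19392334 0.10189067] [6.41053973e-01 7.67495390e-01 6.98512232e-04 3.76247496e-04] 0.45153211019663775 [-0.20727963  0.42735148  0.39530915] [-0.61233753  0.51014687  0.32153985  1.55980484 -0.1742726   1.09835517
 -0.07069342]
[ 0.18 -0.05  0.06] [-0.0009 -0.0018  0.0606]
```

View pics/g1.png

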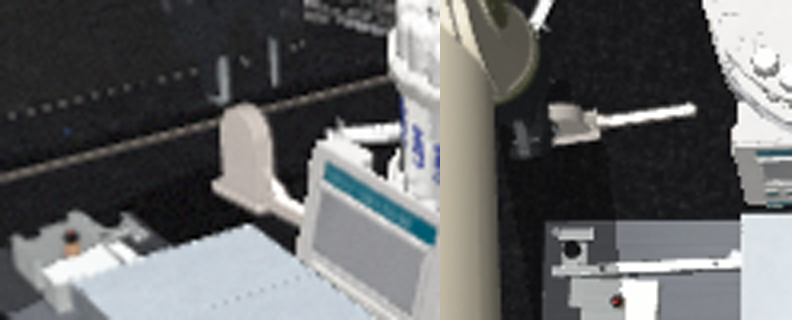

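The fingers, at (222,75) and (273,60) in the left crop, straddle the handle top at (246,104). I can descend and grip.

Request:
{"op": "play_rows", "data": {"plan": [0,0,0,-0.001,-0.001,0.03,0.45,0,0,0,-0.001,-0.001,0.06,0.45,0,0,0,-0.001,-0.001,0.06,0.45,0,0,0,-0.001,-0.001,0.06,0.0,0,0,0,-0.001,-0.001,0.06,0.0,0,0,0,-0.001,-0.001,0.06,0.0,0,0,0,-0.001,-0.001,0.06,0.0,0,0,0,-0.001,-0.001,0.06,0.0,0,0,0,-0.001,-0.001,0.06,0.0,0,0,0,-0.001,-0.001,0.06,0.0], "squeeze": 80}}

```text
clock: 3.2
position: [0.6228, 0.193, 0.0426]
ee_rot: [0.641, 0.767, 0.002, 0.001]
ft_force: [0.4, -0.3, 8.2]
grip_width: 0.178
grasp_force: 78.9
```

```bash
python3 - <<'E'
from h import *
sl=[.4429,.1345,-1.5767]
f=lambda q,z: least_squares(lambda p:(proj("top",[[p[0],p[1],z]])-q).ravel(),[.4,.4]).x
for q in ([188,310],[195,145],[218,330]): print(f(np.array([q])/1.25,0.))
p=tf(sl,[[-.19,-.011,0]])[0];print(p)
rows([(.622,.193,.15,100.2),(.53,.25,.15,95),(p[0],p[1],.15,89.7),(p[0],p[1],.08,89.7)])
E
```

```text
[0.39792256 0.41363875]
[0.83237533 0.43423953]
[0.34987185 0.3350066 ]
[0.43302188 0.32456163 0.        ]
[ 0.19 -0.05  0.05] [ 0.0003 -0.0005 -0.1074]
[ 0.19 -0.06  5.25] [ 0.0727 -0.0809 -0.1076]
[ 0.18 -0.07 10.55] [ 0.1634 -0.163  -0.1078]
[ 0.18 -0.07 10.55] [ 0.1633 -0.1632 -0.0378]
```

Request:
{"op": "play_rows", "data": {"plan": [0,0,0,0,0,-0.04,0,0,0,0,0,0,-0.08,0,0,0,0,0,0,-0.107,0,0,0,2.5,0.036,-0.04,-0.107,0,0,0,5,0.072,-0.08,-0.107,0,0,0,7,0.105,-0.11,-0.107,0,0,0,9,0.135,-0.137,-0.107,0,0,0,10.5,0.163,-0.163,-0.107,0,0,0,10.5,0.163,-0.163,-0.075,0,0,0,10.5,0.163,-0.163,-0.055,0,0,0,10.5,0.163,-0.163,-0.038,0,0,0,10.5,0.163,-0.163,-0.038,0,0,0,10.5,0.163,-0.163,-0.038,0]}}

```text
clock: 4.82
position: [0.4327, 0.3241, 0.0791]
ee_rot: [0.709, 0.705, 0.001, 0.0]
ft_force: [-0.1, 0.2, -1.0]
grip_width: 0.175
grasp_force: 78.6
```

```bash
python3 - <<'E'
from h import *
o=st();print(o["position"],o["ee_rot"],o["grip_width"],o["ft_force"],o["torque"],o["joint_pos"])
im=viewer.camera("top")[...,::-1];cv2.imwrite("pics/raw_t2.png",im)
s=viewer.camera("side")[...,::-1];cv2.imwrite("pics/raw_s2.png",s)
a=cv2.resize(im[195:265,170:290],None,fx=6.66,fy=4*1.665,interpolation=cv2.INTER_CUBIC)
cv2.imwrite("pics/t2.png",a)
E
```

```text
[0.43265563 0.32412322 0.07914515] [7.08737997e-01 7.05471547e-01 5.90139242e-04 1.51426943e-05] 0.17470653707868777 [-0.14542279  0.15356691 -1.04292358] [ 0.00717686 -0.01697287  0.00561617] [-0.95495169  0.30804638  0.26240258  1.88123037 -0.0960172   0.96321983
 -0.6541632 ]
```

View pics/t2.png

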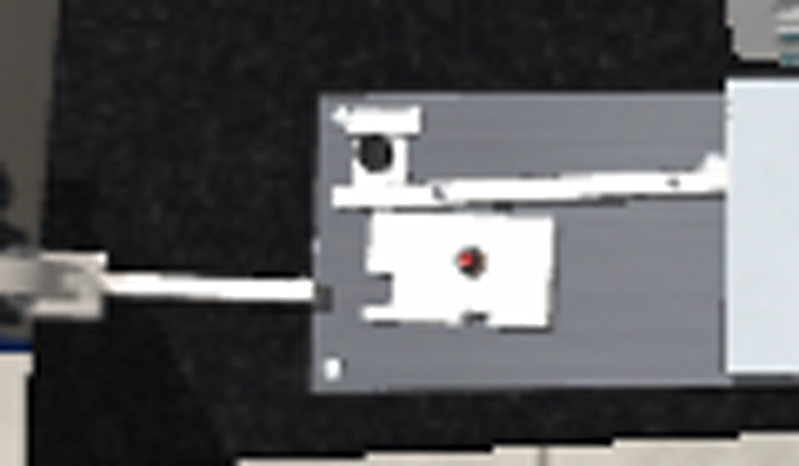

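The stick's bar ends at about (314,290) in the crop with a grey blob to (332,297). The sled slot opening is centred at about (380,288). I'll compare these with the projected model.

```bash
python3 - <<'E'
from h import *
o=st();p=o["position"];x=Ro.from_quat(o["ee_rot"]).apply([-1,0,0]);yw=np.arctan2(x[1],x[0]);b=p[2]-.0426
k=lambda uv:((uv-[170,195]+.5)*6.66-.5).round(0).tolist()
print(np.degrees(yw),k(proj("top",tf([p[0],p[1],yw],[[.13,0,.016+b],[.119,0,.016+b],[.031,.015,.008+b],[.031,-.015,.008+b],[.13,0,b],[.1245,.0055,.016+b],[.1245,-.0055,.016+b]]))))
sl=[.4429,.1345,-1.5767]
print(k(proj("top",tf(sl,[[-.042,-.003,.032],[-.042,-.019,.032],[-.03,-.011,.032],[.042,.025,.032]]))))
E
```

```text
-90.25834926112924 [[317.0, 286.0], [292.0, 286.0], [106.0, 249.0], [101.0, 314.0], [326.0, 289.0], [305.0, 274.0], [304.0, 298.0]]
[[368.0, 273.0], [365.0, 307.0], [392.0, 291.0], [552.0, 218.0]]
```

Request:
{"op": "play_rows", "data": {"plan": [0,0,0,0,0.002,0.012,0,0,0,0,0,0.002,0.0265,0,0,0,0,0,0.002,0.0265,0,0,0,0,-0.006,0.002,0.0265,0,0,0,0,-0.012,0.002,0.0265,0,0,0,0,-0.018,0.002,0.0265,0,0,0,0,-0.022,0.002,0.0265,0,0,0,0,-0.022,0.002,0.0265,0]}}

```text
clock: 5.92
position: [0.4341, 0.3015, 0.0519]
ee_rot: [0.709, 0.705, 0.0, -0.0]
ft_force: [-1.1, 0.2, -0.0]
grip_width: 0.175
grasp_force: 78.5
```

```bash
python3 - <<'E'
from h import *
o=st();print(o["position"],o["ft_force"],o["torque"])
im=viewer.camera("top")[...,::-1]
s=viewer.camera("side")[...,::-1]
a=cv2.resize(im[210:260,200:280],None,fx=5,fy=5,interpolation=cv2.INTER_CUBIC)
b=cv2.resize(s[150:200,190:270],None,fx=5,fy=5,interpolation=cv2.INTER_CUBIC)
cv2.imwrite("pics/t3.png",np.hstack([a,b]))
E
```

```text
[0.43408634 0.30153948 0.05192445] [-1.12177719  0.19365231 -0.03802257] [-0.0390589   0.01039936 -0.00508409]
```

View pics/t3.png

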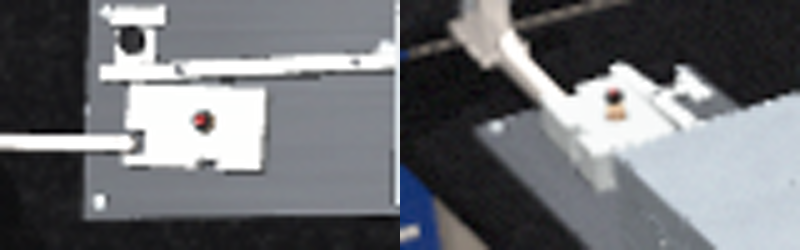

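The nose is in the slot at (137,142) in the left crop. I advance by feel.

Request:
{"op": "play_rows", "data": {"plan": [0,0,0,-0.002,0,0,0,0,0,0,-0.004,0,0,0,0,0,0,-0.006,0,0,0,0,0,0,-0.008,0,0,0,0,0,0,-0.01,0,0,0,0,0,0,-0.01,0,0,0]}}

```text
clock: 6.78
position: [0.434, 0.2922, 0.052]
ee_rot: [0.709, 0.706, 0.0, -0.0]
ft_force: [-0.5, 2.1, -0.4]
grip_width: 0.177
grasp_force: 78.5
```

Request:
{"op": "play_rows", "data": {"plan": [0,0,0,-0.003,0.0006,0,0,0,0,0,-0.006,0.0012,0,0,0,0,0,-0.009,0.0018,0,0,0,0,0,-0.012,0.0024,0,0,0,0,0,-0.015,0.003,0,0,0,0,0,-0.018,0.0036,0,0,0,0,0,-0.018,0.0036,0,0]}}

```text
clock: 7.65
position: [0.4376, 0.2732, 0.0517]
ee_rot: [0.709, 0.705, -0.0, 0.0]
ft_force: [0.0, 0.4, -0.7]
grip_width: 0.18
grasp_force: 78.5
```

Request:
{"op": "play_rows", "data": {"plan": [0,0,0,-0.002,0.0006,0,0,0,0,0,-0.004,0.0012,0,0,0,0,0,-0.006,0.0018,0,0,0,0,0,-0.008,0.0024,0,0,0,0,0,-0.01,0.003,0,0,0,0,0,-0.012,0.0036,0,0]}}

```text
clock: 8.4
position: [0.4408, 0.262, 0.0518]
ee_rot: [0.709, 0.706, -0.0, -0.0]
ft_force: [-2.9, 4.6, -0.6]
grip_width: 0.174
grasp_force: 78.7
```

```bash
python3 - <<'E'
from h import *
o=st();print(o["position"],o["ft_force"],o["torque"])
im=viewer.camera("top")[...,::-1]; cv2.imwrite("pics/raw_t4.png",im)
cv2.imwrite("pics/t4.png",cv2.resize(im[205:260,205:305],None,fx=8,fy=8,interpolation=cv2.INTER_CUBIC))
E
```

```text
[0.44078567 0.26195397 0.05175832] [-2.88011343  4.57489526 -0.56563931] [ 0.94016531  0.64479475 -0.34272159]
```

View pics/t4.png

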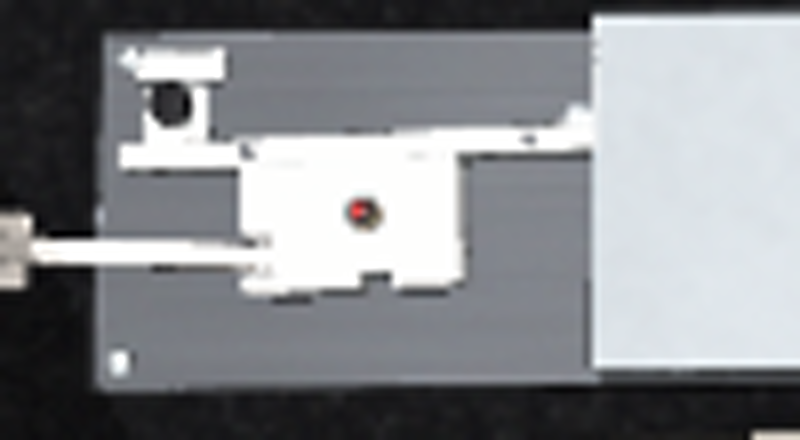

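The sled lies flat along the fence: its lower edge, (243,293)–(463,283), is parallel to the fence, (245,165)–(592,148). The light lateral force (−2.9 N) confirms contact. I feed along the fence at a world slope of about 0.07.

Request:
{"op": "play_rows", "data": {"plan": [0,0,0,-0.003,0.0002,0,0,0,0,0,-0.006,0.0004,0,0,0,0,0,-0.009,0.0006,0,0,0,0,0,-0.012,0.0008,0,0,0,0,0,-0.015,0.001,0,0,0,0,0,-0.018,0.0012,0,0]}}

```text
clock: 9.2
position: [0.4422, 0.2436, 0.0518]
ee_rot: [0.709, 0.706, 0.0, -0.0]
ft_force: [-3.1, 3.8, -0.3]
grip_width: 0.177
grasp_force: 78.5
```

Request:
{"op": "play_rows", "data": {"plan": [0,0,0,-0.003,0.0002,0,0,0,0,0,-0.006,0.0004,0,0,0,0,0,-0.009,0.0006,0,0,0,0,0,-0.012,0.0008,0,0,0,0,0,-0.015,0.001,0,0,0,0,0,-0.018,0.0012,0,0,0,0,0,-0.021,0.0014,0,0,0,0,0,-0.024,0.0016,0,0]}}

```text
clock: 10.2
position: [0.4437, 0.2196, 0.0518]
ee_rot: [0.709, 0.706, 0.0, 0.0]
ft_force: [-1.0, 3.8, -1.2]
grip_width: 0.179
grasp_force: 78.5
```

Request:
{"op": "play_rows", "data": {"plan": [0,0,0,-0.002,0.0004,0,0,0,0,0,-0.004,0.0007,0,0,0,0,0,-0.006,0.0009,0,0,0,0,0,-0.008,0.0011,0,0,0,0,0,-0.01,0.0013,0,0]}}

```text
clock: 10.82
position: [0.4448, 0.2098, 0.0518]
ee_rot: [0.709, 0.706, -0.0, -0.0]
ft_force: [-2.7, 4.2, -0.3]
grip_width: 0.18
grasp_force: 78.5
```

Good feel. Now slowly through the mouth.

Request:
{"op": "play_rows", "data": {"plan": [0,0,0,-0.0015,0.0001,0,0,0,0,0,-0.003,0.0002,0,0,0,0,0,-0.0045,0.00035,0,0,0,0,0,-0.006,0.00045,0,0,0,0,0,-0.0075,0.0006,0,0,0,0,0,-0.009,0.0007,0,0]}}

```text
clock: 11.58
position: [0.4456, 0.2007, 0.0518]
ee_rot: [0.709, 0.706, 0.0, -0.0]
ft_force: [-2.4, 3.5, -0.8]
grip_width: 0.176
grasp_force: 78.5
```

Request:
{"op": "play_rows", "data": {"plan": [0,0,0,-0.0015,0.0001,0,0,0,0,0,-0.003,0.0002,0,0,0,0,0,-0.0045,0.00035,0,0,0,0,0,-0.006,0.00045,0,0,0,0,0,-0.0075,0.0006,0,0,0,0,0,-0.009,0.0007,0,0]}}

```text
clock: 12.32
position: [0.4465, 0.1915, 0.0519]
ee_rot: [0.709, 0.706, 0.0, 0.0]
ft_force: [0.2, 3.8, -0.9]
grip_width: 0.174
grasp_force: 78.5
```

Request:
{"op": "play_rows", "data": {"plan": [0,0,0,-0.0015,0.0005,0,0,0,0,0,-0.003,0.0007,0,0,0,0,0,-0.0045,0.0008,0,0,0,0,0,-0.006,0.0009,0,0,0,0,0,-0.0075,0.001,0,0,0,0,0,-0.009,0.0011,0,0]}}

```text
clock: 13.08
position: [0.4473, 0.1828, 0.0518]
ee_rot: [0.709, 0.706, 0.0, 0.0]
ft_force: [-0.7, 3.0, -0.5]
grip_width: 0.179
grasp_force: 78.6
```

Request:
{"op": "play_rows", "data": {"plan": [0,0,0,-0.002,0.0004,0,0,0,0,0,-0.004,0.0006,0,0,0,0,0,-0.006,0.0008,0,0,0,0,0,-0.008,0.0009,0,0,0,0,0,-0.01,0.0011,0,0,0,0,0,-0.012,0.0013,0,0]}}

```text
clock: 13.82
position: [0.4485, 0.1707, 0.0518]
ee_rot: [0.709, 0.706, -0.0, -0.0]
ft_force: [-1.9, 4.2, -1.1]
grip_width: 0.177
grasp_force: 78.7
```

Request:
{"op": "play_rows", "data": {"plan": [0,0,0,-0.002,0.0002,0,0,0,0,0,-0.004,0.0003,0,0,0,0,0,-0.006,0.0005,0,0,0,0,0,-0.008,0.0006,0,0,0,0,0,-0.01,0.0008,0,0,0,0,0,-0.012,0.0009,0,0]}}

```text
clock: 14.58
position: [0.4494, 0.1587, 0.0518]
ee_rot: [0.709, 0.706, -0.0, -0.0]
ft_force: [-2.9, 4.1, -0.4]
grip_width: 0.177
grasp_force: 78.7
```

Request:
{"op": "play_rows", "data": {"plan": [0,0,0,-0.0015,0.0001,0,0,0,0,0,-0.003,0.0002,0,0,0,0,0,-0.0045,0.0003,0,0,0,0,0,-0.006,0.0004,0,0,0,0,0,-0.0075,0.0005,0,0,0,0,0,-0.009,0.0006,0,0]}}

```text
clock: 15.32
position: [0.45, 0.1497, 0.0518]
ee_rot: [0.709, 0.706, 0.0, -0.0]
ft_force: [-3.2, 3.5, -0.3]
grip_width: 0.177
grasp_force: 78.7
```

Request:
{"op": "play_rows", "data": {"plan": [0,0,0,-0.0015,0.0001,0,0,0,0,0,-0.003,0.0002,0,0,0,0,0,-0.0045,0.0003,0,0,0,0,0,-0.006,0.0004,0,0]}}

```text
clock: 15.82
position: [0.4504, 0.1437, 0.0518]
ee_rot: [0.709, 0.706, 0.0, -0.0]
ft_force: [-2.0, 3.6, -1.2]
grip_width: 0.179
grasp_force: 78.7
```

Request:
{"op": "play_rows", "data": {"plan": [0,0,0,-0.0015,0.0001,0,0,0,0,0,-0.003,0.0002,0,0,0,0,0,-0.0045,0.0003,0,0,0,0,0,-0.006,0.0004,0,0]}}

```text
clock: 16.32
position: [0.4508, 0.1377, 0.0518]
ee_rot: [0.709, 0.706, 0.0, 0.0]
ft_force: [-2.0, 4.0, -1.2]
grip_width: 0.177
grasp_force: 78.6
```

Request:
{"op": "play_rows", "data": {"plan": [0,0,0,-0.0015,0.0001,0,0,0,0,0,-0.003,0.0002,0,0,0,0,0,-0.0045,0.0003,0,0,0,0,0,-0.006,0.0004,0,0]}}

```text
clock: 16.82
position: [0.4511, 0.1317, 0.0518]
ee_rot: [0.709, 0.706, 0.0, 0.0]
ft_force: [-2.0, 4.0, 0.4]
grip_width: 0.18
grasp_force: 78.6
```

Request:
{"op": "play_rows", "data": {"plan": [0,0,0,-0.0015,0.0001,0,0,0,0,0,-0.003,0.0002,0,0,0,0,0,-0.0045,0.0003,0,0,0,0,0,-0.006,0.0004,0,0]}}

```text
clock: 17.32
position: [0.4515, 0.1257, 0.0518]
ee_rot: [0.709, 0.706, 0.0, -0.0]
ft_force: [-2.5, 3.8, -0.5]
grip_width: 0.175
grasp_force: 78.6
```

Request:
{"op": "play_rows", "data": {"plan": [0,0,0,-0.001,0.0001,0,0,0,0,0,-0.002,0.0002,0,0,0,0,0,-0.003,0.0002,0,0,0,0,0,-0.004,0.0003,0,0]}}

```text
clock: 17.82
position: [0.4517, 0.1218, 0.0518]
ee_rot: [0.709, 0.706, 0.0, -0.0]
ft_force: [-2.0, 3.9, -0.7]
grip_width: 0.177
grasp_force: 78.6
```

Request:
{"op": "play_rows", "data": {"plan": [0,0,0,-0.001,0.0001,0,0,0,0,0,-0.002,0.0002,0,0,0,0,0,-0.003,0.0002,0,0,0,0,0,-0.004,0.0003,0,0]}}

```text
clock: 18.32
position: [0.452, 0.119, 0.052]
ee_rot: [0.708, 0.706, 0.001, -0.001]
ft_force: [-3.2, 9.0, 0.3]
grip_width: 0.176
grasp_force: 78.9
```

The plunger ramp has started (9 N), so home is about 40 mm further.

Request:
{"op": "play_rows", "data": {"plan": [0,0,0,-0.001,0.0001,0,0,0,0,0,-0.002,0.0001,0,0,0,0,0,-0.003,0.0002,0,0]}}

```text
clock: 18.7
position: [0.4522, 0.1164, 0.0521]
ee_rot: [0.708, 0.706, 0.001, -0.001]
ft_force: [-3.6, 11.2, 0.8]
grip_width: 0.178
grasp_force: 79.0
```

Request:
{"op": "play_rows", "data": {"plan": [0,0,0,-0.001,0.0001,0,0,0,0,0,-0.002,0.0001,0,0,0,0,0,-0.003,0.0002,0,0]}}

```text
clock: 19.08
position: [0.4523, 0.1138, 0.0522]
ee_rot: [0.708, 0.706, 0.001, -0.001]
ft_force: [-4.5, 12.6, 2.6]
grip_width: 0.176
grasp_force: 79.1
```

Request:
{"op": "play_rows", "data": {"plan": [0,0,0,-0.001,-0.0002,0,0,0,0,0,-0.002,-0.0003,0,0]}}

```text
clock: 19.32
position: [0.4523, 0.1105, 0.052]
ee_rot: [0.708, 0.706, 0.001, -0.0]
ft_force: [-1.2, 6.0, -0.9]
grip_width: 0.176
grasp_force: 78.6
```

```bash
python3 - <<'E'
from h import *
im=viewer.camera("top")[...,::-1];s=viewer.camera("side")[...,::-1]
o=st();print(o["position"],o["ft_force"],o["torque"])
a=cv2.resize(im[200:265,210:310],None,fx=4,fy=4,interpolation=cv2.INTER_CUBIC)
b=cv2.resize(s[150:215,225:325],None,fx=4,fy=4,interpolation=cv2.INTER_CUBIC)
cv2.imwrite("pics/t5.png",np.hstack([a,b]))
E
```

```text
[0.45237926 0.11034915 0.05199023] [-1.88239009  5.56981136 -0.67237341] [ 1.39968607  0.30202351 -0.14073814]
```

View pics/t5.png

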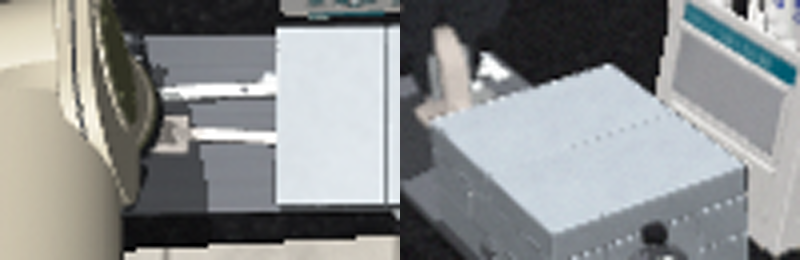

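The sled is wholly inside the tunnel, the bar enters at (275,137), and the force dropped once the plunger was pushed back. I continue.

Request:
{"op": "play_rows", "data": {"plan": [0,0,0,-0.0015,0.0001,0,0,0,0,0,-0.003,0.0002,0,0,0,0,0,-0.0045,0.0003,0,0,0,0,0,-0.006,0.0004,0,0,0,0,0,-0.0075,0.0005,0,0]}}

```text
clock: 20.05
position: [0.4528, 0.1029, 0.052]
ee_rot: [0.708, 0.706, 0.001, -0.0]
ft_force: [-0.8, 6.9, -1.0]
grip_width: 0.173
grasp_force: 78.6
```

Request:
{"op": "play_rows", "data": {"plan": [0,0,0,-0.0015,0.0001,0,0,0,0,0,-0.003,0.0002,0,0,0,0,0,-0.0045,0.0003,0,0,0,0,0,-0.006,0.0004,0,0,0,0,0,-0.0075,0.0005,0,0]}}

```text
clock: 20.68
position: [0.4532, 0.0955, 0.052]
ee_rot: [0.708, 0.706, 0.001, -0.0]
ft_force: [-1.3, 7.0, 0.5]
grip_width: 0.176
grasp_force: 78.6
```

Request:
{"op": "play_rows", "data": {"plan": [0,0,0,-0.0015,0.0003,0,0,0,0,0,-0.003,0.0004,0,0,0,0,0,-0.0045,0.0005,0,0,0,0,0,-0.006,0.0006,0,0]}}

```text
clock: 21.18
position: [0.4536, 0.0896, 0.0519]
ee_rot: [0.708, 0.706, 0.0, -0.0]
ft_force: [-2.8, 7.2, 0.9]
grip_width: 0.177
grasp_force: 78.7
```

Request:
{"op": "play_rows", "data": {"plan": [0,0,0,-0.001,0.0001,0,0,0,0,0,-0.002,0.0002,0,0,0,0,0,-0.003,0.0002,0,0]}}

```text
clock: 21.55
position: [0.4538, 0.0858, 0.0518]
ee_rot: [0.708, 0.706, 0.0, 0.0]
ft_force: [-1.8, 2.0, -2.2]
grip_width: 0.178
grasp_force: 78.5
```

Request:
{"op": "play_rows", "data": {"plan": [0,0,0,-0.0007,0.0001,0,0,0,0,0,-0.0014,0.0001,0,0,0,0,0,-0.002,0.0001,0,0]}}

```text
clock: 21.92
position: [0.454, 0.0838, 0.0518]
ee_rot: [0.709, 0.706, 0.0, -0.0]
ft_force: [-1.7, 3.9, -0.8]
grip_width: 0.172
grasp_force: 78.5
```

Request:
{"op": "play_rows", "data": {"plan": [0,0,0,-0.0005,0,0,0,0,0,0,-0.0005,0,0,0]}}

```text
clock: 22.18
position: [0.4539, 0.0838, 0.0519]
ee_rot: [0.709, 0.706, 0.0, -0.0]
ft_force: [-1.8, 5.1, -0.8]
grip_width: 0.179
grasp_force: 78.6
```

Request:
{"op": "play_rows", "data": {"plan": [0,0,0,-0.0005,0,0,0,0,0,0,-0.0005,0,0,0]}}

```text
clock: 22.42
position: [0.454, 0.0837, 0.052]
ee_rot: [0.708, 0.706, 0.001, -0.0]
ft_force: [-2.0, 6.8, -0.2]
grip_width: 0.178
grasp_force: 78.7
```

Request:
{"op": "play_rows", "data": {"plan": [0,0,0,-0.0006,0,0,0,0,0,0,-0.0006,0,0,0]}}

```text
clock: 22.68
position: [0.454, 0.0836, 0.0521]
ee_rot: [0.708, 0.706, 0.001, -0.0]
ft_force: [-1.4, 7.1, 0.4]
grip_width: 0.178
grasp_force: 78.7
```

```bash
python3 - <<'E'
from h import *
s=viewer.camera("side")[...,::-1];cv2.imwrite("pics/raw_s6.png",s)
o=st();print(o["position"],o["ft_force"])
sh=[.485,.0064,-1.5384]
pr=proj("side",tf(sh,[[.09,-.089,.02],[.09,-.1,.02],[.09,-.1,.03]]));print(pr)
s0=cv2.imread("pics/raw_side0.png");t5=cv2.resize(cv2.imread("pics/t5.png")[:,400:],(100,65),interpolation=cv2.INTER_AREA)
c=lambda i:i[185:225,225:285]
mid=t5[35:65,0:60]
f=lambda i:cv2.resize(i,None,fx=6,fy=6,interpolation=cv2.INTER_CUBIC)
A=f(s0[185:215,225:285]);B=f(mid);C=f(s[185:215,225:285])
cv2.imwrite("pics/k.png",np.vstack([np.hstack([A,B]),np.hstack([C,f(s0[200:230,225:285])])]))
for n,i in(("mid",mid),("now",s[185:215,225:285])):
    d=np.abs(i.astype(int)-s0[185:215,225:285]).sum(2);ys,xs=np.where(d>90);print(n,(d>90).sum(),list(zip(xs+225,ys+185))[:25])
E
```

```text
[0.45398242 0.08362114 0.05208055] [-1.30430014  8.74699646 -0.27614929]
[[249.79567472 216.81927476]
 [245.79338365 218.25140612]
 [245.41339779 214.85467726]]
mid 71 [(np.int64(225), np.int64(185)), (np.int64(226), np.int64(185)), (np.int64(227), np.int64(185)), (np.int64(228), np.int64(185)), (np.int64(229), np.int64(185)), (np.int64(230), np.int64(185)), (np.int64(231), np.int64(185)), (np.int64(232), np.int64(185)), (np.int64(225), np.int64(186)), (np.int64(226), np.int64(186)), (np.int64(227), np.int64(186)), (np.int64(228), np.int64(186)), (np.int64(229), np.int64(186)), (np.int64(230), np.int64(186)), (np.int64(231), np.int64(186)), (np.int64(232), np.int64(186)), (np.int64(225), np.int64(187)), (np.int64(226), np.int64(187)), (np.int64(227), np.int64(187)), (np.int64(228), np.int64(187)), (np.int64(229), np.int64(187)), (np.int64(230), np.int64(187)), (np.int64(231), np.int64(187)), (np.int64(232), np.int64(187)), (np.int64(225), np.int64(188))]
now 115 [(np.int64(225), np.int64(185)), (np.int64(226), np.int64(185)), (np.int64(227), np.int64(185)), (np.int64(228), np.int64(185)), (np.int64(229), np.int64(185)), (np.int64(230), np.int64(185)), (np.int64(231), np.int64(185)), (np.int64(232), np.int64(185)), (np.int64(225), np.int64(186)), (np.int64(226), np.int64(186)), (np.int64(227), np.int64(186)), (np.int64(228), np.int64(186)), (np.int64(229), np.int64(186)), (np.int64(230), np.int64(186)), (np.int64(231), np.int64(186)), (np.int64(232), np.int64(186)), (np.int64(225), np.int64(187)), (np.int64(226), np.int64(187)), (np.int64(227), np.int64(187)), (np.int64(228), np.int64(187)), (np.int64(229), np.int64(187)), (np.int64(230), np.int64(187)), (np.int64(231), np.int64(187)), (np.int64(232), np.int64(187)), (np.int64(225), np.int64(188))]
```

View pics/k.png

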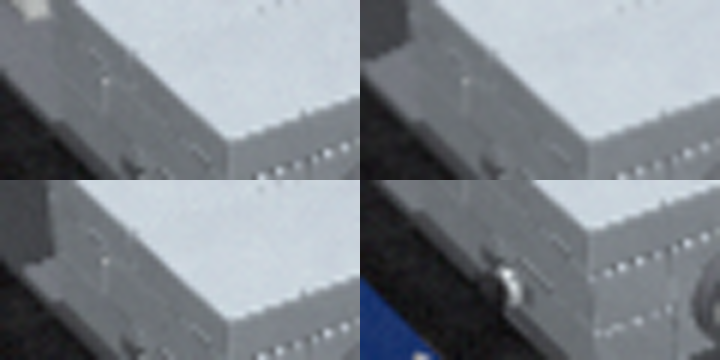

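The knob is at raw pixel (250,217) in the initial picture. I compare that spot with the present picture numerically.

```bash
python3 - <<'E'
from h import *
g=lambda f:cv2.cvtColor(cv2.imread(f),cv2.COLOR_BGR2GRAY).astype(int)[209:225,240:260]
a,b,c=[g(f"pics/raw_{n}.png") for n in("side0","s2","s6")]
print(np.abs(a-b).max(),np.abs(b-c).max())
t=cv2.cvtColor(cv2.resize(cv2.imread("pics/t5.png")[:,400:],(100,65),interpolation=cv2.INTER_AREA),cv2.COLOR_BGR2GRAY).astype(int)[59:65,15:35]
print("mid rows209-214 diff",np.abs(t-b[:6]).max(), "now", np.abs(c[:6]-b[:6]).max());print(b[:6,2:16]);print(t[:,2:16]);print(c[:6,2:16])
E
```

```text
11 10
mid rows209-214 diff 8 now 6
[[110 111 108 109 106 117 117 113 111 110 110 113 114 113]
 [110 110 107 102 109 113 126 117 114 112 113 113 115 115]
 [102 106 108  87  99 106 118 118 114 114 110 112 112 115]
 [ 80 103 109  83  72  95 121 115 117 114 112 113 114 114]
 [ 71  78 104  90  67  71  76 106 112 101 128 118 113 114]
 [ 66  69  76 103  87  71 114 120 114 108 102 128 116 115]]
[[111 111 111 108 107 116 117 115 112 111 113 115 116 116]
 [108 110 108 101 106 111 122 119 115 112 113 114 117 115]
 [100 111 108  88  95 107 118 119 116 113 113 113 115 116]
 [ 81 103 108  83  77  96 113 116 118 114 114 114 113 116]
 [ 70  80 103  91  74  73  83 109 114 105 123 119 115 115]
 [ 66  69  81 100  87  73 111 119 113 109 107 126 119 112]]
[[111 111 108 109 106 116 115 116 114 112 107 114 113 114]
 [109 110 110 101 109 110 126 116 113 112 112 115 114 115]
 [103 110 110  89  99 108 118 119 116 115 116 113 115 115]
 [ 81 105 111  83  75  97 117 119 118 112 112 113 113 116]
 [ 67  78 105  91  71  72  78 110 115 102 129 118 115 115]
 [ 65  69  80 102  85  67 119 122 111 109 102 131 116 113]]
```

The knob is back exactly where it was at the start, so the plunger has dropped in. The push rises with the sled standing still, so the sled is on the stop. I ease off and withdraw.

Request:
{"op": "play_rows", "data": {"plan": [0,0,0,0.001,-0.0008,0,0,0,0,0,0.002,-0.0025,0,0,0,0,0,0.003,-0.003,0,0,0,0,0,0.006,-0.003,0,0,0,0,0,0.012,-0.0035,0,0,0,0,0,0.02,-0.004,0,0,0,0,0,0.03,-0.005,0,0,0,0,0,0.04,-0.0055,0,0,0,0,0,0.055,-0.0065,0,0,0,0,0,0.07,-0.0075,0,0,0,0,0,0.085,-0.0085,0,0,0,0,0,0.1,-0.009,0,0,0,0,0,0.11,-0.009,0,0,0,0,0,0.11,-0.009,0,0]}}

```text
clock: 24.48
position: [0.4453, 0.193, 0.0518]
ee_rot: [0.708, 0.706, 0.0, -0.0]
ft_force: [0.4, -0.2, -0.6]
grip_width: 0.178
grasp_force: 78.5
```

```bash
python3 - <<'E'
from h import *
o=st();print(o["position"],o["ft_force"])
s=viewer.camera("side")[...,::-1]
g=lambda i:cv2.cvtColor(i,cv2.COLOR_BGR2GRAY).astype(int)[209:225,240:260]
print(np.abs(g(s)-g(cv2.imread("pics/raw_s2.png"))).max())
p=o["position"]
rows([(p[0],p[1],.16,89.8),(.54,.2,.16,95),(.622,.195,.16,100.2),(.622,.195,.0445,100.2)])
E
```

```text
[0.4453047  0.19300222 0.0517699 ] [ 0.37922966 -0.15821234 -0.64834824]
9
[-0.01  0.01 -0.03] [ 0.0008 -0.     -0.1083]
[-0.01  0.01 -5.23] [ 0.0081  0.0946 -0.1083]
[-1.000e-02  1.000e-02 -1.043e+01] [ 0.0035  0.1766 -0.1083]
[-1.000e-02  1.000e-02 -1.043e+01] [0.0035 0.1767 0.0072]
```

Request:
{"op": "play_rows", "data": {"plan": [0,0,0,0,0,-0.04,0,0,0,0,0,0,-0.08,0,0,0,0,0,0,-0.108,0,0,0,-2.5,0.002,0.045,-0.108,0,0,0,-5,0.003,0.09,-0.108,0,0,0,-8,0.003,0.135,-0.108,0,0,0,-10.4,0.0035,0.1765,-0.108,0,0,0,-10.4,0.0035,0.1765,-0.108,0,0,0,-10.4,0.0035,0.1765,-0.07,0,0,0,-10.4,0.0035,0.1765,-0.035,0,0,0,-10.4,0.0035,0.1765,-0.01,0,0,0,-10.4,0.0035,0.1765,0.003,0,0,0,-10.4,0.0035,0.1765,0.006,0,0,0,-10.4,0.0035,0.1765,0.007,0,0,0,-10.4,0.0035,0.1765,0.007,0]}}

```text
clock: 26.4
position: [0.6224, 0.1951, 0.0458]
ee_rot: [0.642, 0.767, 0.001, 0.0]
ft_force: [-0.4, 0.6, -1.0]
grip_width: 0.18
grasp_force: 78.9
```

Request:
{"op": "play_rows", "data": {"plan": [0,0,0,0,0,0.001,0,0,0,0,0,0,0.002,0,0,0,0,0,0,0.0027,0,0,0,0,0,0,0.0027,0]}}

```text
clock: 26.9
position: [0.622, 0.1951, 0.0426]
ee_rot: [0.642, 0.767, 0.0, -0.0]
ft_force: [-2.7, -0.0, 4.6]
grip_width: 0.179
grasp_force: 79.6
```

Request:
{"op": "play_rows", "data": {"plan": [0,0,0,0,0,0,0.3,0,0,0,0,0,0,0.45,0,0,0,0,0,0,0.45,0,0,0,0,0,0,0.45,0,0,0,0,0,-0.02,0.45,0,0,0,0,0,-0.05,0.45,0,0,0,0,0,-0.09,0.45,0,0,0,0,0,-0.14,0.45,0,0,0,0.08,-0.05,-0.14,0.45,0,0,0,0.08,-0.1,-0.14,0.45,0,0,0,0.08,-0.1,-0.14,0.45]}}

```text
clock: 28.28
position: [0.5058, 0.2581, 0.1833]
ee_rot: [0.64, 0.768, 0.0, -0.001]
ft_force: [-0.2, 0.6, 0.8]
grip_width: 0.449
grasp_force: 0.0
```

```bash
python3 - <<'E'
from h import *
o=st();print(o["position"],o["ft_force"],o["joint_velocities"].round(3) if hasattr(o["joint_velocities"],'round') else '')
im=viewer.camera("top")[...,::-1];s=viewer.camera("side")[...,::-1]
g=lambda i:cv2.cvtColor(i,cv2.COLOR_BGR2GRAY).astype(int)[209:225,240:260]
print(np.abs(g(s)-g(cv2.imread("pics/raw_s2.png"))).max())
a=cv2.resize(im[160:260,185:345],None,fx=2.5,fy=2.5,interpolation=cv2.INTER_CUBIC)
b=cv2.resize(s[100:200,190:350],None,fx=2.5,fy=2.5,interpolation=cv2.INTER_CUBIC)
cv2.imwrite("pics/end.png",np.hstack([a,b]))
E
```

```text
[0.50582313 0.25807692 0.18331541] [-0.24822306  0.61853634  0.80666069] [-0.05  -0.093  0.012  0.086  0.054 -0.042 -0.093]
10
```

View pics/end.png

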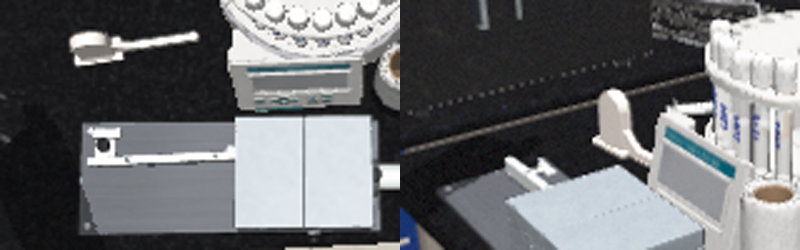

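The stick stands on its foot at (95,45), the plate is empty, and the sled is inside the shield. The plunger knob is in its starting place.

```bash
python3 -c "
from workcell import manip
print(manip.hand_in())"
```

```text
the job is handed in; nothing more can be done
None
```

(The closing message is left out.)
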